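# Roll the red-sweets tub onto the green labelling line

## Task

The tub of red sweets is to be labelled: roll it along the rubber mat with a gentle push, without picking it up or squeezing it, until it lies at rest on the green line, centred over the line and parallel to it. Leave the tub of orange sweets where it is.

Things in the scene. Friction and masses are not known exactly. Their poses are not given: they have to be found in the camera images.
- red_tub: Tub of red sweets: red sweets on a black core, black caps. Closed cylinder 100 mm long, 54 mm thick, 0.16-0.31 kg, lying on the mat. Origin at its centre, on its axis, 27 mm above the mat; x along its axis (within 4 degrees of the lines' direction), y and z turn as it rolls. Any outer side of the fingers rolls it easily; rubber pad faces cling and jam it. Let go at 50 mm/s it rolls on 10-20 mm, 100 mm/s 50-65 mm.
- amber_tub: The other tub: orange sweets on a white core, white caps. Closed cylinder 100 mm long, 54 mm thick, 0.16-0.31 kg, lying on the mat. Origin at its centre, on its axis, 27 mm above the mat; x along its axis (within 4 degrees of the lines' direction), y and z turn as it rolls. It lies end to end with the red tub, 35 mm or more between their ends; either may be nearer the robot.
- green_line: Green line painted flat on the mat, 330 mm long, 24 mm wide. Origin at its centre on the mat's surface; x along the line, y across it, z up. It lies 100 to 200 mm to the left or right of the tubs, square across the way they roll.
- mat: Fixed grey rubber mat, 360 x 540 mm, 3 mm thick, on the bench, carrying only the two tubs and two painted lines: the green one and, on the tubs' other side, a like yellow one that is not wanted. Origin at the centre of its underside, on the bench; x along the lines, y across them.
Things that resemble listed ones, but are neither listed nor needed, are in the scene too. Leave any pink or turquoise look-alike of the red_tub alone.

How it is judged:
By the outcome, as a careful person would: the job done as asked, in the order asked, and still so for the second after the job is handed in, with the robot touching nothing.
It also fails if it takes over 40 s, if anything falls off the work surface, if the arm or the gripper's body presses on something with over 40 N, if the wrist force passes 120 N, or if a joint passes its speed limit or range.

## Robot

A 6-joint arm with a two-finger parallel gripper is mounted at the origin on the work surface. World frame = base frame: x ahead of the robot, y to its left, z up, the work surface at z = 0. Lengths are in m, angles in rad, forces in N, time in s.
With the tool pointing down it reaches from about 0.3 to 0.875 m from the base axis. Payload 4.2 kg.
Tool frame: the origin (TCP) lies on the centre line of the jaws, within the pads' length; the fingertips stand 25 mm ahead of it and the grasp point (between the pads) lies 6 mm ahead of it; z points along the fingers, y is the line along which they close (so a half turn about z gives the same grasp; the last joint's range is limited). The gripper opens to 85 mm and grips with 20 to 120 N. Pads are 22 mm wide; open, the fingers measure 114 mm over their backs; the gripper's body (76 mm by 85 mm) begins 54 mm behind the grasp point. The pads swing forward as they close: fully open they stand 13 mm farther back than shut.
Start: joints at [-1.194, 0.32, 1.565, -0, 1.257, -0.02], TCP at [0.222, -0.53, 0.256] pointing down, gripper open.
Joint ranges: [-3.11, 3.11], [-0.84, 2.01], [0.21, 2.61], [-1.34, 4.49], [0.05, 2.63], [-2.56, 2.56]. Speed limits (rad/s): [2.57, 2.57, 3.14, 3.14, 3.14, 3.14].

## Interface

Orientations are given as [roll, pitch, yaw] about the fixed x, y, z axes, in that order (R = Rz(yaw) Ry(pitch) Rx(roll)).
In Python, from cell import robot gives the robot as it stands. The module is installed in compiled form; this text tells all that it offers.
- The arm moves only by the tool arm_command, never from a script. Its arguments are lists of equal length, an entry for each row: "delta_pos": the shift along the tool's x, y, z in mm, a list of three; "yaw": the turn about the tool's z in rad; "jaw": the finger opening in mm, from 0 to 85.4. In form: {"delta_pos": [[dx, dy, dz], ...], "yaw": [yaw, ...], "jaw": [jaw, ...]}. A call has 1 to 10 rows; each row shifts and turns the commanded pose from where the row before left it, along the tool's axes as they then stand; what a row does not reach is not made up. A row lasts 1/10 s, in which the tool goes at most 50 mm and 8.59 degrees, less where a joint would pass 70% of its speed; a pose out of reach is approached as far as the arm can. A call is refused whole if a number of a shift passes 50 or a number of a turn 0.15, either way. A call with a gripper value outside its range is refused whole. The fingers move at their own pace and stop on an object; the grip force is fixed at half the most. Time passes only in rows, so rows that do not move let the fingers close. It gives the time, the measured TCP pose, the force, the opening and the grip force at its end, in the units of the state.
- robot.get_obs(): the state, without advancing time (a new reading comes with each control period).
- robot.snapshot(name): name is "side" or "top"; returns a dict with "img" (480x640x3 uint8, red, green, blue), "z_map" (480x640 float32, m along the optical axis (not along the pixel's ray), 0 where there is no reading), "fx", "fy", "cx", "cy" (pixels), "dist_coeffs" ([k1, k2, p1, p2, k3] as OpenCV has them; the pictures are not rectified), "R" (3x3) and "t" (3): a world point X has camera coordinates R X + t. Camera axes: x right, y down, z forward; pixel columns grow to the right and rows downward; lengths in m; the calibration is good to about 2 mm. A picture is of the moment at which its call begins.
- robot.hand_in(): hands the job in; it is judged then, once.
Trained networks look in a picture, given as the dict that the camera call returned (one of the last four; its "shot" number tells which), for a name from the list of things; names that differ only in an ending like _2 or _b are one class to them, and where a whole thing is asked for, a point or a joint stands for the part that bears it (a point fixed in the world has none). Each returns a list of dicts, best first, with "confidence" (0 to 1); they miss things now and then, are a little off and sometimes report something else, mostly with a low value. They report only what shows in the picture. A call takes as long as a camera call. They do not tell look-alikes from the thing itself.
- robot.recognise(picture, label): "rect" ([left, top, right, bottom] in pixels, round what is visible of it).
- robot.regions_of(picture, label): "pixels" (480x640 bool, what is visible of it) and "rect" ([left, top, right, bottom] in pixels, round what is visible of it).
The state is a dict: "time": time; "qpos": joint angles; "qvel": joint speeds; "joint_efforts": joint torques, N m; "eef_pos": TCP position; "eef_rot": TCP orientation; "contact_force": force on the tool from outside, world axes, zero at the start; "wrist_torque": the same for the moment, N m; "width": finger opening in m; "finger_force": force on a finger pad.
Only numpy, scipy, OpenCV 4.12 (cv2) and the standard library are available. Lean on these libraries where they do the work, as an engineer would, in place of code of your own. Each camera call takes 0.05 s, during which the arm holds its last target. There are 200 camera calls.

## Working session

There is one attempt and no reset: what is moved stays moved. The work goes in short steps, Python scripts to look and compute and a tool call to move; the robot and the scene stay as the last step left them, time stands still between calls to the robot, and variables do not carry over. Pictures are saved under pics/ and viewed, at most 10 in all, crops included, and the job is handed in when it is done.

Besides the shell and the picture viewer there is one more tool, called after "Call:" by a JSON object that holds its "fn" and its "kwargs". arm_command: Moves the arm, as the interface text tells. Its arguments: {"type":"object","properties":{"delta_pos":{"type":"array","items":{"type":"array","items":{"type":"number"}}},"yaw":{"type":"array","items":{"type":"number"}},"jaw":{"type":"array","items":{"type":"number"}}},"required":["delta_pos","yaw","jaw"]}

```bash
mkdir -p pics
cat > h.py <<'E'
import numpy as np, cv2
from cell import robot
def pix2plane(p,uv,z):
    K=np.array([[p['fx'],0,p['cx']],[0,p['fy'],p['cy']],[0,0,1.]])
    n=cv2.undistortPoints(np.array(uv,float).reshape(-1,1,2),K,np.array(p['dist_coeffs'],float)).reshape(-1,2)
    R=np.array(p['R']);C=-R.T@np.array(p['t'])
    d=np.c_[n,np.ones(len(n))]@R
    return C+d*((z-C[2])/d[:,2])[:,None]
def cloud(p,mask):
    v,u=np.nonzero(mask&(p['z_map']>0))
    K=np.array([[p['fx'],0,p['cx']],[0,p['fy'],p['cy']],[0,0,1.]])
    n=cv2.undistortPoints(np.c_[u,v].astype(float).reshape(-1,1,2),K,np.array(p['dist_coeffs'],float)).reshape(-1,2)
    X=np.c_[n,np.ones(len(n))]*p['z_map'][v,u][:,None]
    return (X-np.array(p['t']))@np.array(p['R'])
def save(p,name): cv2.imwrite('pics/'+name,p['img'][:,:,::-1])
E
python3 - <<'E'
from h import *
for c in ['top','side']:
    p=robot.snapshot(c); save(p,c+'1.png')
    for l in ['red_tub','amber_tub','green_line','mat']:
        for r in robot.regions_of(p,l):
            X=cloud(p,r['pixels']); print(c,l,round(r['confidence'],2),r['rect'],r['pixels'].sum(),np.median(X,0).round(3) if len(X) else '')
print(robot.get_obs())
E
```

```text
top red_tub 0.96 [444.6, 99.0, 500.8, 162.2] 1800 [ 0.615 -0.296  0.049]
top red_tub 0.77 [229.5, 166.2, 268.3, 231.1] 1932 [0.491 0.073 0.052]
top red_tub 0.77 [126.8, 313.0, 164.7, 378.9] 2038 [0.253 0.232 0.048]
top red_tub 0.75 [439.2, 201.7, 512.4, 244.8] 2017 [ 0.463 -0.3    0.048]
top amber_tub 0.6 [241.5, 81.5, 277.0, 150.1] 1936 [0.631 0.06  0.051]
top mat 0.63 [102.5, 55.8, 418.9, 265.3] 55512 [0.56  0.042 0.004]
side red_tub 0.84 [311.3, 397.3, 379.7, 465.5] 2304 [0.246 0.243 0.046]
side red_tub 0.66 [250.6, 270.8, 309.2, 319.5] 1533 [0.48  0.082 0.048]
side red_tub 0.62 [369.0, 154.9, 400.8, 203.0] 1025 [ 0.455 -0.288  0.044]
side red_tub 0.61 [306.3, 146.1, 349.2, 169.8] 960 [ 0.609 -0.291  0.042]
side amber_tub 0.89 [193.1, 234.2, 249.8, 278.2] 1451 [0.627 0.07  0.047]
side green_line 0.58 [135.1, 296.6, 281.2, 384.9] 2232 [0.541 0.217 0.004]
side mat 0.68 [90.6, 170.6, 393.8, 441.1] 34803 [0.544 0.125 0.003]
side mat 0.45 [251.5, 269.6, 309.7, 316.3] 1466 [0.482 0.082 0.048]
{'time': 0.5, 'qpos': array([-1.19399838e+00,  3.19604417e-01,  1.56454652e+00,  9.57964960e-07,
        1.25742776e+00, -2.00312110e-02]), 'qvel': array([ 0.00162564, -0.00066822, -0.00097266,  0.00044676, -0.0022268 ,
        0.00055069]), 'joint_efforts': array([-5.86547958e-04, -4.15048814e+01, -2.34227926e+01, -1.83309572e-05,
        9.51957736e-04,  2.43896295e-06]), 'eef_pos': array([ 0.22221346, -0.53030865,  0.25631731]), 'eef_rot': array([ 3.14157868e+00, -6.31512945e-07,  3.96828864e-01]), 'contact_force': array([0.41292669, 0.69909615, 0.63763646]), 'wrist_torque': array([0.02252954, 0.06584406, 0.00030004]), 'finger_force': 0.0, 'width': 0.0853455163433314}
```

View pics/top1.png

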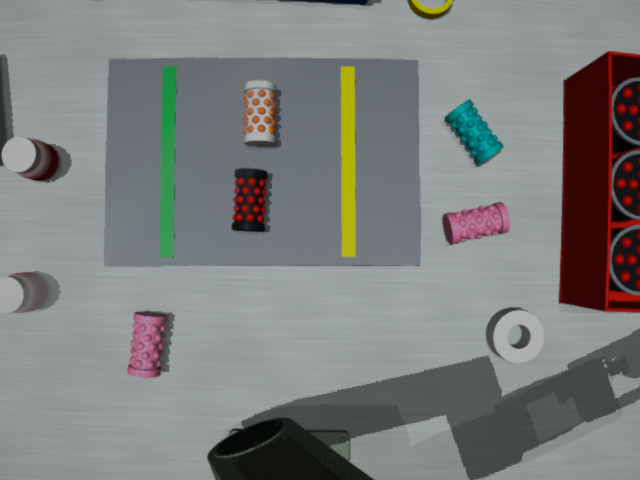

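View pics/side1.png

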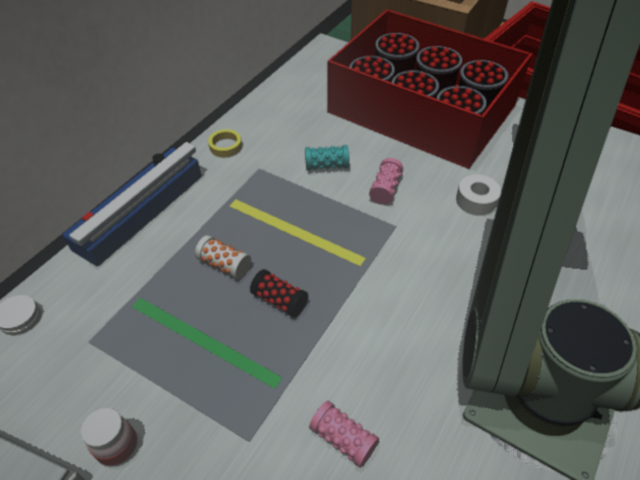

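The top picture shows four candidates for red_tub: black caps with red sweets at (250,200) on the mat, pink at (146,345) and (476,222), and turquoise at (474,132). Only the one at (250,200) has red sweets on a black core and lies on the mat next to the orange tub at (260,112). The green line is at (168,160), on the +y side.

```bash
cat >> h.py <<'E'
def line(p):
    h=cv2.cvtColor(p['img'],cv2.COLOR_RGB2HSV).astype(int)
    m=(abs(h[...,0]-68)<18)&(h[...,1]>120)&(h[...,2]>60)
    n,l,s,c=cv2.connectedComponentsWithStats(m.astype(np.uint8)); i=1+np.argmax(s[1:,4])
    v,u=np.nonzero(l==i); X=pix2plane(p,np.c_[u,v],.003)[:,:2]
    r=cv2.minAreaRect((X*1000).astype(np.float32)); b=cv2.boxPoints(r)
    c=X.mean(0); d=np.linalg.svd(X-c,full_matrices=False)[2][0]; d=d*np.sign(d[0])
    return c,np.arctan2(d[1],d[0]),r
def tub(p,label,near):
    best=None
    for r in robot.regions_of(p,label):
        X=cloud(p,r['pixels']); X=X[(X[:,2]>.012)&(X[:,2]<.07)]
        if len(X)<100: continue
        m=np.median(X,0)
        if np.hypot(*(m[:2]-near))<.3*.4 and (best is None or np.hypot(*(m[:2]-near))<best[0]): best=(np.hypot(*(m[:2]-near)),X,r)
    if best is None: return None
    X=best[1]; from scipy.optimize import least_squares
    # axis at z=.03 : fit cylinder r~.027
    m=np.median(X,0)
    def f(q):
        a=q[1]; dist=-(X[:,0]-m[0])*np.sin(a)+(X[:,1]-m[1])*np.cos(a)-q[0]
        return np.hypot(dist,X[:,2]-.030)-.0265
    q=least_squares(f,[0,0],loss='soft_l1',f_scale=.002).x
    d=np.array([np.cos(q[1]),np.sin(q[1])]); n=np.array([-d[1],d[0]])
    s=(X[:,:2]-m[:2])@d; e=np.percentile(s,[1,99])
    c=m[:2]+n*q[0]+d*e.mean()
    return c,q[1],e[1]-e[0],np.abs(f(q)).mean()
E
python3 - <<'E'
from h import *
for c in ['top','side']:
    p=robot.snapshot(c)
    print(c,'line',line(p)); print('red',tub(p,'red_tub',[.49,.073])); print('amb',tub(p,'amber_tub',[.63,.06]))
    if c=='top': cv2.imwrite('pics/crop.png',cv2.resize(p['img'][60:260,130:330,::-1],(600,600),interpolation=2))
E
```

```text
top line (array([0.55933839, 0.21968153]), np.float64(0.024006068954414678), ((560.341064453125, 219.66586303710938), (329.2201232910156, 23.971786499023438), 1.4364129304885864))
red (array([0.49091405, 0.07492168]), np.float64(-0.022135562635789776), np.float64(0.09864659840609316), np.float64(0.002101118661066553))
amb (array([0.6344416 , 0.06267002]), np.float64(0.02173967127289298), np.float64(0.09865383991487767), np.float64(0.0026419002308453537))
side line (array([0.54934954, 0.2164666 ]), np.float64(0.0244650545444591), ((557.97412109375, 216.60992431640625), (325.6686706542969, 21.66457176208496), 1.417775273323059))
red (array([0.48747232, 0.07006552]), np.float64(-0.028109276349988607), np.float64(0.09874736935354642), np.float64(0.0032590762347240233))
amb (array([0.63285517, 0.0579397 ]), np.float64(0.038468477685899935), np.float64(0.10010018818697054), np.float64(0.0034836404251926633))
```

View pics/crop.png

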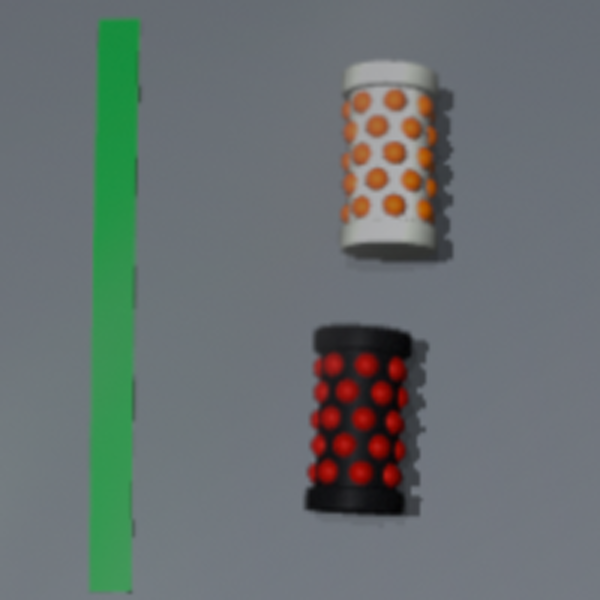

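The crop confirms it: the tub at about (360,420) in the crop has black caps and red sweets, and the green line is to its left. I'll push with the edges of both fingers, jaws part open. The tool's y axis lies along the tub's axis and tool x points towards +y. First I move behind the tub.

Call:
{"fn": "arm_command", "kwargs": {"delta_pos": [[32,-27,0],[32,-27,0],[32,-27,0],[32,-27,0],[32,-27,0],[32,-27,0],[32,-27,0],[32,-27,0],[32,-27,0],[32,-27,0]], "yaw": [0,0,0,0,0,0,0,0,0,0], "jaw": [50,50,50,50,50,50,50,50,50,50]}}

```text
time: 1.8
eef_pos: [0.4136, -0.1561, 0.2566]
eef_rot: [3.141, -0.001, 0.397]
contact_force: [-0.3, -0.6, -0.2]
width: 0.0499
finger_force: 0.0
```

Call:
{"fn": "arm_command", "kwargs": {"delta_pos": [[32,-27,0],[32,-27,0],[32,-27,0],[32,-27,0],[0,0,0],[0,0,0],[0,0,0],[0,0,0]], "yaw": [-0.143,-0.143,-0.143,-0.143,-0.143,-0.143,-0.143,-0.143], "jaw": [50,50,50,50,50,50,50,50]}}

```text
time: 2.6
eef_pos: [0.4553, 0.0025, 0.2564]
eef_rot: [3.141, 0.0, 1.547]
contact_force: [0.4, -0.4, -0.4]
width: 0.0503
finger_force: 0.0
```

Call:
{"fn": "arm_command", "kwargs": {"delta_pos": [[-9,18,0],[-9,18,20],[0,0,40],[0,0,40],[0,0,40],[0,0,30],[0,0,20],[0,0,14],[0,0,10],[0,0,0]], "yaw": [0,0,0,0,0,0,0,0,0,0], "jaw": [50,50,50,50,50,50,50,50,50,50]}}

```text
time: 3.6
eef_pos: [0.4902, -0.0168, 0.0413]
eef_rot: [-3.139, 0.0, 1.541]
contact_force: [-0.0, -0.8, 0.0]
width: 0.05
finger_force: 0.0
```

Run:
```python
from h import *
p=robot.snapshot('side'); print(robot.get_obs()['eef_pos'])
cv2.imwrite('pics/a.png',cv2.resize(p['img'][200:400,180:420,::-1],(720,600),interpolation=2))
```

```text
[ 0.49075228 -0.01689704  0.04217771]
```

View pics/a.png

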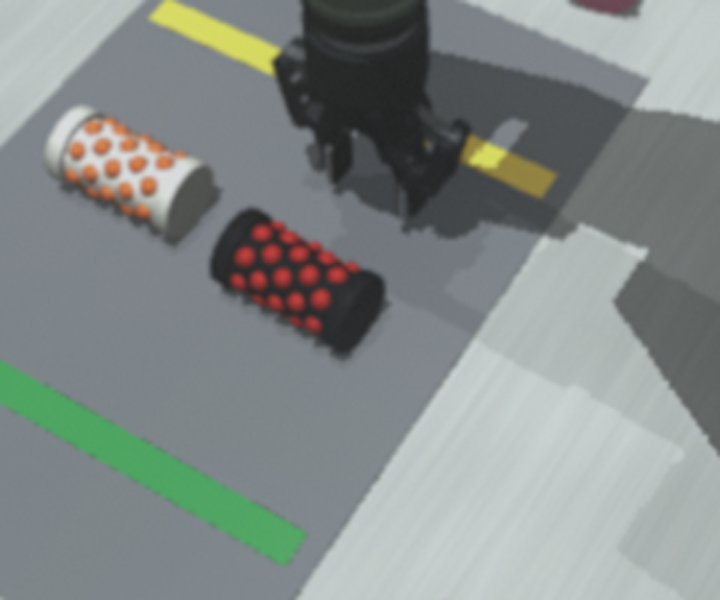

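The gripper is at about (370,150) in this crop, on the robot-right side of the red tub at (300,280), with nothing touching. Now the approach and a slow push.

Call:
{"fn": "arm_command", "kwargs": {"delta_pos": [[12,0,0],[14,0,0],[10,0,0],[5,0,0],[3,0,0],[3,0,0],[3,0,0],[3,0,0],[3,0,0],[3,0,0]], "yaw": [0,0,0,0,0,0,0,0,0,0], "jaw": [50,50,50,50,50,50,50,50,50,50]}}

```text
time: 4.65
eef_pos: [0.4925, 0.0422, 0.0423]
eef_rot: [3.142, 0.0, 1.54]
contact_force: [-0.3, -1.3, 1.0]
width: 0.0503
finger_force: 0.2
```

Call:
{"fn": "arm_command", "kwargs": {"delta_pos": [[3,0,0],[4,0,0],[4,0,0],[4,0,0],[4,0,0],[4,0,0],[4,0,0],[4,0,0],[4,0,0],[4,0,0]], "yaw": [-0.005,-0.005,-0.005,-0.005,-0.005,-0.005,-0.005,-0.005,-0.005,-0.005], "jaw": [50,50,50,50,50,50,50,50,50,50]}}

```text
time: 5.65
eef_pos: [0.4928, 0.0814, 0.0423]
eef_rot: [3.142, 0.0, 1.591]
contact_force: [-0.5, -0.3, -0.4]
width: 0.0501
finger_force: 0.1
```

Call:
{"fn": "arm_command", "kwargs": {"delta_pos": [[3,0,0],[3,0,0],[2,0,0],[2,0,0],[1,0,0],[1,0,0],[0,0,0],[0,0,0]], "yaw": [0,0,0,0,0,0,0,0], "jaw": [50,50,50,50,50,50,50,50]}}

```text
time: 6.45
eef_pos: [0.4926, 0.093, 0.0423]
eef_rot: [3.142, 0.0, 1.591]
contact_force: [-0.5, 0.7, 0.5]
width: 0.0503
finger_force: 0.0
```

Run:
```python
from h import *
for c in ['top','side']:
    p=robot.snapshot(c)
    print(c,'red',tub(p,'red_tub',[.49,.12])); print('amb',tub(p,'amber_tub',[.63,.06]))
    cv2.imwrite(f'pics/b{c}.png',cv2.resize(p['img'][200:400,180:420,::-1] if c=='side' else p['img'][60:260,130:370,::-1],(720,600),interpolation=2))
o=robot.get_obs();print(o['eef_pos'],o['eef_rot'],o['contact_force'],o['time'])
```

```text
top red None
amb (array([0.63420318, 0.06345636]), np.float64(0.00047049048396873987), np.float64(0.09765413702469147), np.float64(0.002493444812962715))
side red (array([0.48885728, 0.12977449]), np.float64(-0.022666594022832103), np.float64(0.09864092289837155), np.float64(0.0032954059996904857))
amb (array([0.63404872, 0.05782847]), np.float64(0.04605494592006757), np.float64(0.09936055461031182), np.float64(0.0023132295723582628))
[0.49255751 0.09301639 0.04230712] [3.14155578e+00 9.18141985e-05 1.59072400e+00] [ 0.2643491  -0.00031291  0.08853379] 6.75
```

View pics/bside.png

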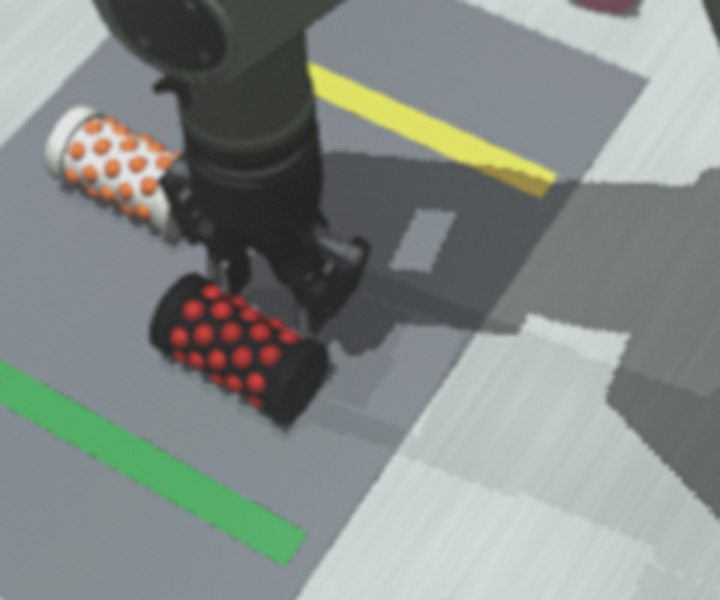

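The red tub, at about (240,350) in the crop, rolls ahead of both fingers, and the orange tub hasn't moved. I'll keep pushing and stop about 12 mm short.

Call:
{"fn": "arm_command", "kwargs": {"delta_pos": [[2,0,0],[3,0,0],[4,0,0],[4,0,0],[4,0,0],[4,0,0],[4,0,0],[4,0,0],[4,0,0],[4,0,0]], "yaw": [0,0,0,0,0,0,0,0,0,0], "jaw": [50,50,50,50,50,50,50,50,50,50]}}

```text
time: 7.75
eef_pos: [0.4918, 0.1304, 0.0423]
eef_rot: [-3.142, 0.0, 1.591]
contact_force: [0.2, -0.4, -0.0]
width: 0.0499
finger_force: 0.1
```

Call:
{"fn": "arm_command", "kwargs": {"delta_pos": [[4,0,0],[4,0,0],[4,0,0],[3,0,0],[3,0,0],[2,0,0],[2,0,0],[1,0,0],[1,0,0],[0,0,0]], "yaw": [0,0,0,0,0,0,0,0,0,0], "jaw": [50,50,50,50,50,50,50,50,50,50]}}

```text
time: 8.75
eef_pos: [0.4913, 0.1541, 0.0423]
eef_rot: [3.142, 0.0, 1.591]
contact_force: [0.5, -0.2, -1.0]
width: 0.0502
finger_force: 0.0
```

Run:
```python
from h import *
for c in ['top','side']:
    p=robot.snapshot(c)
    print(c,'red',tub(p,'red_tub',[.49,.19]))
    cv2.imwrite(f'pics/c{c}.png',cv2.resize(p['img'][250:450,180:420,::-1] if c=='side' else p['img'][60:280,100:364,::-1],(720,600),interpolation=2))
o=robot.get_obs();print(o['eef_pos'],o['eef_rot'],o['contact_force'],o['time'])
```

```text
top red None
side red (array([0.49073632, 0.19088045]), np.float64(-0.019729067342685713), np.float64(0.09954833397291837), np.float64(0.003246544783912724))
[0.49135092 0.15400902 0.04229705] [3.14153833e+00 8.36934882e-05 1.59067904e+00] [0.32278635 0.50489297 0.85169802] 8.95
```

View pics/ctop.png

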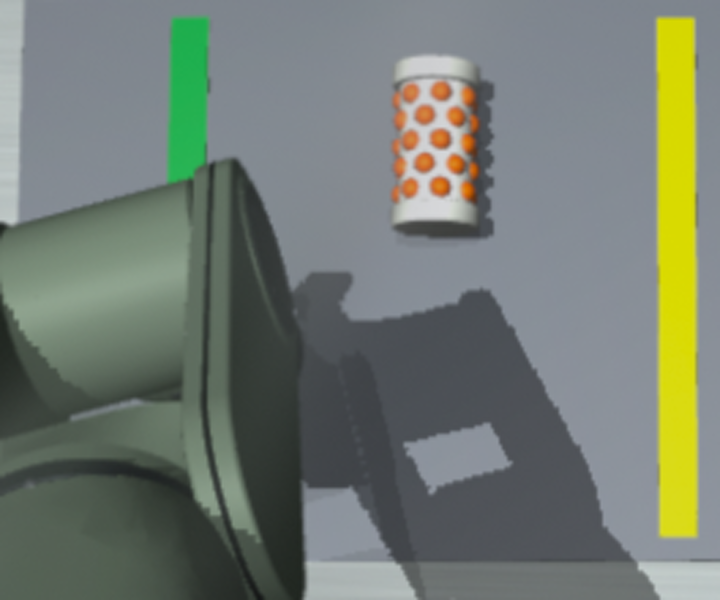

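The arm hides the red tub in the top view, and the orange tub at (436,145) in the crop hasn't moved. I'll push a little further, then back off to clear the view.

Call:
{"fn": "arm_command", "kwargs": {"delta_pos": [[1,0,0],[2,0,0],[2,0,0],[2,0,0],[2,0,0],[2,0,0],[1,0,0],[1,0,0],[0,0,0],[0,0,0]], "yaw": [0,0,0,0,0,0,0,0,0,0], "jaw": [50,50,50,50,50,50,50,50,50,50]}}

```text
time: 9.95
eef_pos: [0.491, 0.167, 0.0423]
eef_rot: [-3.142, 0.0, 1.591]
contact_force: [0.3, -1.4, 0.2]
width: 0.0498
finger_force: 0.0
```

Call:
{"fn": "arm_command", "kwargs": {"delta_pos": [[-5,0,0],[-15,0,0],[-30,0,0],[-40,0,0],[-40,0,0],[-40,0,0],[-30,0,0],[-10,0,0]], "yaw": [0,0,0,0,0,0,0,0], "jaw": [50,50,50,50,50,50,50,50]}}

```text
time: 10.75
eef_pos: [0.4948, -0.0462, 0.0424]
eef_rot: [3.142, 0.001, 1.587]
contact_force: [0.1, 0.1, -0.2]
width: 0.0499
finger_force: 0.0
```

Run:
```python
from h import *
for c in ['top','side']:
    p=robot.snapshot(c)
    print(c,'red',tub(p,'red_tub',[.49,.19])); print('amb',tub(p,'amber_tub',[.63,.06]))
    cv2.imwrite(f'pics/d{c}.png',cv2.resize(p['img'][250:450,180:420,::-1] if c=='side' else p['img'][60:280,100:364,::-1],(720,600),interpolation=2))
    np.save(f'd{c}.npy',p,allow_pickle=True)
o=robot.get_obs();print(o['eef_pos'],o['eef_rot'],o['contact_force'],o['time'])
```

```text
top red (array([0.49380408, 0.20879604]), np.float64(-0.02428473476811018), np.float64(0.0976089496967667), np.float64(0.002134267045888487))
amb (array([0.6344897 , 0.06264455]), np.float64(0.021319461113909817), np.float64(0.09869364537291073), np.float64(0.002662354650740925))
side red (array([0.49128505, 0.20422123]), np.float64(-0.02274538381183224), np.float64(0.09980047052877336), np.float64(0.0032663087161377436))
amb (array([0.63270537, 0.05787924]), np.float64(0.035577184739765226), np.float64(0.10004087619655269), np.float64(0.003448624340047895))
[ 0.49514298 -0.04195642  0.04229164] [-3.14140478e+00 -1.17311428e-04  1.59209510e+00] [-0.25246054 -0.43499521  0.6975616 ] 11.05
```

View pics/dtop.png

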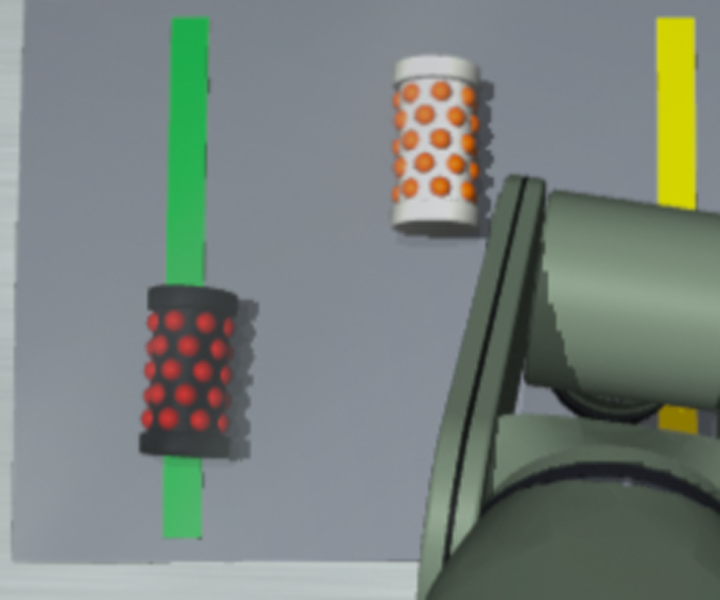

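The red tub at (188,370) in the crop has its centre just short of the green line at about (184,370). I'll check the offset and angle from its cap silhouette.

Run:
```python
from h import *
for f,near in (('dtop',0),):
    p=np.load(f+'.npy',allow_pickle=True).item()
    g=cv2.cvtColor(p['img'],cv2.COLOR_RGB2HSV)
    for rows in (range(168,172),range(219,224)):
        out=[]
        for r in rows:
            v=p['img'][r,140:200].max(1).astype(int); i=np.nonzero(v<85)[0]+140; out.append((i.min(),i.max(),r))
        print(out)
        out=np.array(out,float); uv=np.c_[(out[:,0]+out[:,1])/2,out[:,2]]
        P=pix2plane(p,uv,.03); c,a,_=line(p); print('mid',P.mean(0).round(4)); print('line',c,a,'gap mm',1000*(c[1]+(P[:,0]-c[0])*.024-P[:,1]).mean())
```

```text
[(np.int64(154), np.int64(186), 168), (np.int64(154), np.int64(186), 169), (np.int64(155), np.int64(187), 170), (np.int64(155), np.int64(187), 171)]
mid [0.5394 0.2067 0.03  ]
line [0.63836467 0.22158074] 0.025357026965609732 gap mm 12.55383256828671
[(np.int64(152), np.int64(182), 219), (np.int64(151), np.int64(184), 220), (np.int64(151), np.int64(184), 221), (np.int64(151), np.int64(184), 222), (np.int64(151), np.int64(184), 223)]
mid [0.4538 0.2087 0.03  ]
line [0.63836467 0.22158074] 0.025357026965609732 gap mm 8.439073675191404
```

The gap is about 10 mm. The axis differs from the line by about 2.7°, which rolling preserves and which is within the stated spread. For the final push, the TCP goes to y = 0.177.

Call:
{"fn": "arm_command", "kwargs": {"delta_pos": [[20,0,0],[40,0,0],[40,0,0],[40,0,0],[30,0,0],[15,0,0],[8,0,0],[4,0,0],[2,0,0],[1,0,0]], "yaw": [0,0,0,0,0,0,0,0,0,0], "jaw": [50,50,50,50,50,50,50,50,50,50]}}

```text
time: 12.05
eef_pos: [0.4913, 0.1563, 0.0423]
eef_rot: [-3.141, 0.0, 1.59]
contact_force: [-0.0, -0.2, 0.6]
width: 0.0499
finger_force: 0.0
```

Call:
{"fn": "arm_command", "kwargs": {"delta_pos": [[2,0,0],[2,0,0],[2,0,0],[2,0,0],[2,0,0],[2,0,0],[2,0,0],[1,0,0],[1,0,0],[0,0,0]], "yaw": [0,0,0,0,0,0,0,0,0,0], "jaw": [50,50,50,50,50,50,50,50,50,50]}}

```text
time: 13.05
eef_pos: [0.4909, 0.1732, 0.0423]
eef_rot: [-3.142, 0.0, 1.591]
contact_force: [0.5, -0.4, -0.3]
width: 0.0497
finger_force: 0.0
```

Call:
{"fn": "arm_command", "kwargs": {"delta_pos": [[1,0,0],[1,0,0],[1,0,0],[1,0,0],[0,0,0],[0,0,0]], "yaw": [0,0,0,0,0,0], "jaw": [50,50,50,50,50,50]}}

```text
time: 13.65
eef_pos: [0.4909, 0.1771, 0.0423]
eef_rot: [3.142, 0.0, 1.591]
contact_force: [0.1, 0.9, -0.4]
width: 0.05
finger_force: 0.0
```

Call:
{"fn": "arm_command", "kwargs": {"delta_pos": [[-5,0,0],[-15,0,0],[-30,0,0],[-40,0,0],[-40,0,0],[-40,0,0],[-30,0,0],[-10,0,0],[0,0,0]], "yaw": [0,0,0,0,0,0,0,0,0], "jaw": [50,50,50,50,50,50,50,50,50]}}

```text
time: 14.55
eef_pos: [0.4948, -0.0345, 0.0423]
eef_rot: [-3.142, 0.0, 1.588]
contact_force: [0.3, 1.2, -0.3]
width: 0.05
finger_force: 0.0
```

Run:
```python
from h import *
for c in ['top','side']:
    p=robot.snapshot(c)
    print(c,'red',tub(p,'red_tub',[.49,.21])); print('amb',tub(p,'amber_tub',[.63,.06]))
    if c=='top':
        cv2.imwrite(f'pics/e{c}.png',cv2.resize(p['img'][60:280,100:364,::-1],(720,600),interpolation=2))
        for r in (165,170,221):
            i=np.nonzero(p['img'][r,130:200].max(1)<85)[0]+130
            P=pix2plane(p,[[(i.min()+i.max())/2,r]],.03)[0]; print(i.min(),i.max(),P,'gap',1000*(.2197+(P[0]-.5593)*.024-P[1]))
o=robot.get_obs();print(o['eef_pos'],o['time'])
```

```text
top red (array([0.49419986, 0.21907091]), np.float64(-0.021975357332608223), np.float64(0.09810934302259144), np.float64(0.0021279621100603525))
amb (array([0.63436252, 0.06261012]), np.float64(0.026227049585736007), np.float64(0.09825748001745713), np.float64(0.0026892580210367513))
149 169 [0.54654145 0.22618564 0.03      ] gap -6.7918490936746405
148 180 [0.53835017 0.2174804  0.03      ] gap 1.7168034604211901
145 177 [0.45357158 0.21936092 0.03      ] gap -2.1983994678898275
side red (array([0.49159695, 0.2145305 ]), np.float64(-0.025057576874489108), np.float64(0.0996311417754493), np.float64(0.0033286337326682352))
amb (array([0.6326248 , 0.05806528]), np.float64(0.04131519873532942), np.float64(0.10009600491198119), np.float64(0.003512155877349401))
[ 0.4950301  -0.03184209  0.04228216] 14.85
```

View pics/etop.png

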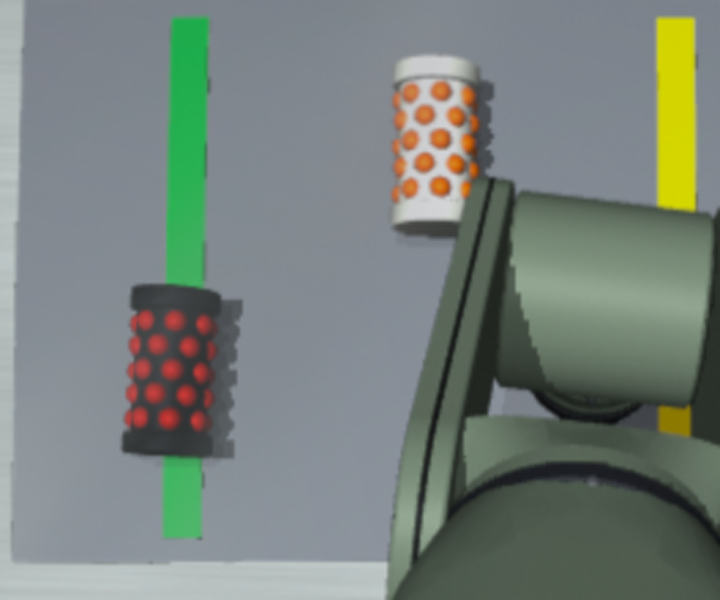

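The red tub at (172,370) in the crop lies over the green line, allowing for the parallax of its height. It's centred to within about 1 mm, the orange tub hasn't moved and the gripper is clear. I'll hand it in.

```bash
python3 -c "
from cell import robot
print(robot.hand_in())"
```

```text
the job is handed in; nothing more can be done
None
```

The red tub is at rest on the green line and handed in: centred to within about 1 mm, but about 2.7° off parallel (its starting angle, which rolling could not change). The orange tub was not moved.

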